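# Tip the orange caps out of the divided tray

## Robot

A 6-joint arm with a two-finger parallel gripper is mounted at the origin on the work surface. World frame = base frame: x ahead of the robot, y to its left, z up, the work surface at z = 0. Lengths are in mm, angles in rad, forces in N, time in s.
With the tool pointing down it reaches from about 350 to 925 mm from the base axis. Payload 6.4 kg.
Tool frame: the origin (TCP) lies at the very end of the fingers, on their centre line; the grasp point (between the pads) lies behind it (ctrl.grip_depth is the y of the grasp point in the tool frame, in mm); y points along the fingers, z is the direction in which the jaws open and shut, and the axes are right-handed (so a half turn about y gives the same grasp; the last joint's range is limited). The gripper opens to 85 mm and grips with 20 to 120 N. Pads are 22 mm wide; open, the fingers measure 114 mm over their backs; the gripper's body (76 mm by 85 mm) begins 54 mm behind the grasp point. The pads swing forward as they close: fully open they stand 13 mm farther back than shut.
Start: joints at [-1.304, 0.245, 1.558, -0, 1.339, -0.174], TCP at [277.337, -587.876, 231.29] pointing down, gripper open.
Joint ranges: [-3.13, 3.13], [-1.02, 2.26], [0.13, 2.54], [-0.95, 4.09], [0.21, 2.88], [-2.74, 2.74]. Speed limits (rad/s): [2.57, 2.57, 3.14, 3.14, 3.14, 3.14].

## Interface

Orientations are given as a 3x3 rotation matrix whose columns are the frame's x, y, z axes.
In Python, from bench import ctrl gives the robot as it stands. The module is installed in compiled form; this text tells all that it offers. Calls block until the motion is done:
- ctrl.move_to(position, orientation): joint-space move of the TCP to a pose.
- ctrl.move_straight(position, orientation=None, velocity=150, until_force=None): straight line of the TCP; orientation=None keeps the orientation; velocity is the mean speed in mm/s. With until_force (N) it stops when the force on the tool has changed by that much, and returns True; else False.
- ctrl.move_joints(angles): joint-space move.
- ctrl.command_gripper(opening): finger opening in mm; the grip force is fixed at half the most; returns when the fingers have stopped.
- ctrl.wait(seconds).
- ctrl.solve_ik(position, orientation): joint angles nearest the present ones, or None.
- ctrl.get_obs(): the state.
- ctrl.snapshot(name): name is "side" or "top"; returns (picture, depth): 400x640x3 uint8, red, green, blue; 400x640 float32, mm along the optical axis (not along the pixel's ray), 0 where there is no reading.
- ctrl.calibration(name): a dict with "intrinsics" (3x3 intrinsics, pixels), "k1" (the pictures are not rectified: a ray, as slopes to the right and down, at radius r is drawn at 1 + k1 r^2 times it, then the intrinsics apply), "R" (3x3) and "t" (3): a world point X has camera coordinates R X + t. Camera axes: x right, y down, z forward; pixel columns grow to the right and rows downward; lengths in mm; the calibration is good to about 2 mm. A picture is of the moment at which its call begins. calibration takes no time and is no camera call.
A pose or a line that the arm cannot do raises ctrl.IKError and nothing moves.
- ctrl.close_job(): hands the job in, once; it reports no verdict.
The state is a dict: "t": time; "joints": joint angles; "qvel": joint speeds; "tau": joint torques, N m; "eef_pos": TCP position; "tcp_rot": TCP orientation; "wrist_force": force on the tool from outside, world axes, zero at the start; "ft_torque": the same for the moment, N m; "width": finger opening in mm.
Only numpy, scipy, OpenCV 4.12 (cv2) and the standard library are available. Lean on these libraries where they do the work, as an engineer would, in place of code of your own. Each camera call takes 0.05 s, during which the arm holds its last target. There are 200 camera calls.

## Task

Stand the white foam box on the bench under the outer corner of the tray's bay with the orange caps. Then tip the tray on that corner by its ball handle, so that all three orange caps slide out through the rim gap into the box and all the other caps stay in their own bays, and let the tray come back level. Do not touch the caps with the gripper, and leave the other things on the bench where they are.

Things in the scene. Friction and masses are not known exactly. Their poses are not given: they have to be found in the camera images.
- box: White square foam catch box, open on top, 130 x 130 x 45 mm outside, walls and floor 10 mm thick (inside 110 x 110 x 35 deep), 0.18 kg, loose on the bench. Origin: centre of its underside; x and y along its sides, z up.
- tray: Blue tray 150 x 150 mm, floor 5 mm, rim and dividers 18 mm high (rim 5, dividers 3 mm thick). Dividers along its x and y axes make four bays: orange caps at +x+y, black -x+y, white -x-y, green +x-y. Both rim walls stop 42 mm short of each outer corner: each bay's rim gap. Origin: the hinge point in its middle, 6 mm below the floor's top; x, y along its edges, z its upright. Springs hold it level.
- ball (a point): Centre of the yellow ball, 30 mm in diameter, on the upright rod (14 mm in diameter) in the tray's middle; 105 mm above the hinge point, 230 mm above the bench when level. Pushed sideways it tips the tray that way (about 10 N when fully on a corner); let go, the tray comes back level by itself within about a second.
- lip (a point): Outer corner of the orange caps' bay on the tray's floor, 106 mm out from the tray's middle along its diagonal: the middle of that bay's rim gap. 131 mm above the bench when level, about 62 mm with the tray fully on this corner. Caps slide once the floor slopes by roughly 14 to 20 degrees.
- drop (a point): Point on the bench 140 mm out from the stand's axis, on the line under the lip: the middle of the place where caps that slide out of the orange bay's gap come down. With the box centred here its inner edge is under the tray; the tray does not touch the box even when fully tipped.
- pivot (a point): The tray's hinge point, 125 mm above the bench, on top of a fixed dark steel stand (foot a disc 90 mm across and 18 mm high at most, column 28 mm thick at most). The hinge lets the tray tip up to 0.5 rad about its own x axis and 0.5 rad about its own y axis; both at once, it slopes by 0.69 rad towards a corner.
- housing1: Black plastic housing lying on the bench beyond the tray, 95 x 42 x 24 mm; bystander. Origin: centre of its underside.
- housing2: Black plastic housing lying on the left of the bench, 95 x 42 x 24 mm; bystander. Origin: centre of its underside.
- tape: Brown roll of tape lying flat, 90 mm in diameter, 40 mm high; bystander. Origin: centre of its underside.
- driver: Red-handled screwdriver lying on the left of the bench, under 35 mm high; bystander. Origin: about the middle of its underside.
- orange1: Orange round cap, 20 mm in diameter, 12 mm high, 12 g, slick plastic, lying in the orange caps' bay. Origin: centre of its underside.
- orange2: Orange round cap, 20 mm in diameter, 12 mm high, 12 g, slick plastic, lying in the orange caps' bay. Origin: centre of its underside.
- orange3: Orange round cap, 20 mm in diameter, 12 mm high, 12 g, slick plastic, lying in the orange caps' bay. Origin: centre of its underside.
- black1: Black round cap, 20 mm in diameter, 12 mm high, 12 g, slick plastic, lying in the black caps' bay. Origin: centre of its underside.
- black2: Black round cap, 20 mm in diameter, 12 mm high, 12 g, slick plastic, lying in the black caps' bay. Origin: centre of its underside.
- white1: White round cap, 20 mm in diameter, 12 mm high, 12 g, slick plastic, lying in the white caps' bay. Origin: centre of its underside.
- white2: White round cap, 20 mm in diameter, 12 mm high, 12 g, slick plastic, lying in the white caps' bay. Origin: centre of its underside.
- green1: Green round cap, 20 mm in diameter, 12 mm high, 12 g, slick plastic, lying in the green caps' bay. Origin: centre of its underside.
- green2: Green round cap, 20 mm in diameter, 12 mm high, 12 g, slick plastic, lying in the green caps' bay. Origin: centre of its underside.
Not all that is in view belongs to the job. Of the things like the part that bears tray, leave any that is brown; of the rest the smaller one is meant.

How it is judged (in metres and radians):
On the way, in this order (a step that is already met when the one before it is completed fails the run):
1. the box stands on the bench under the orange bay's corner (centre within 60 mm of the drop point), the tray still level (horizontal distance between box and drop below 0.06 m and height (world z) of box below 0.008 m and angle between box's own z axis and vertical below 0.05 rad and angle between tray's own z axis and vertical below 0.12 rad), for 0.2 s.
2. the tray is tipped with the orange bay's corner down (height (world z) of lip below 0.115 m), for 0.1 s.
At the end, for the whole second after the job is handed in: The three orange caps lie at rest in the box, the box stands flat on the bench, the six black, white and green caps are each still in their own bay of the tray, and the tray is level again (within 0.06 rad) (x of orange1 in the frame of box between -0.058 and 0.058 m and y of orange1 in the frame of box between -0.058 and 0.058 m and height (world z) of each of orange1, orange2, orange3 below 0.045 m and linear speed of each of orange1, orange2, orange3 below 0.03 m/s and x of orange2 in the frame of box between -0.058 and 0.058 m and y of orange2 in the frame of box between -0.058 and 0.058 m and x of orange3 in the frame of box between -0.058 and 0.058 m and y of orange3 in the frame of box between -0.058 and 0.058 m and x of black1 in the frame of tray between -0.072 and 0 m and y of black1 in the frame of tray between 0 and 0.072 m and height (world z) of each of black1, black2, white1, white2, green1, green2 above 0.1 m and x of black2 in the frame of tray between -0.072 and 0 m and y of black2 in the frame of tray between 0 and 0.072 m and x of white1 in the frame of tray between -0.072 and 0 m and y of white1 in the frame of tray between -0.072 and 0 m and x of white2 in the frame of tray between -0.072 and 0 m and y of white2 in the frame of tray between -0.072 and 0 m and x of green1 in the frame of tray between 0 and 0.072 m and y of green1 in the frame of tray between -0.072 and 0 m and x of green2 in the frame of tray between 0 and 0.072 m and y of green2 in the frame of tray between -0.072 and 0 m and angle between tray's own z axis and vertical below 0.06 rad and angle between box's own z axis and vertical below 0.05 rad and height (world z) of box below 0.008 m and linear speed of box below 0.02 m/s); the robot touches nothing.
It fails at once if a black, white or green cap falls out of the tray (height (world z) of any of black1, black2, white1, white2, green1, green2 below 0.055 m).
It fails at once if the gripper touches a cap (contact force between the fingers and orange1 above 0.3 N or contact force between the fingers and orange2 above 0.3 N or contact force between the fingers and orange3 above 0.3 N or contact force between the fingers and black1 above 0.3 N or contact force between the fingers and black2 above 0.3 N or contact force between the fingers and white1 above 0.3 N or contact force between the fingers and white2 above 0.3 N or contact force between the fingers and green1 above 0.3 N or contact force between the fingers and green2 above 0.3 N).
It fails at once if a housing, the tape roll or the screwdriver is moved more than 30 mm (distance of any of housing1, housing2, tape, driver from where it was at the start of the episode above 0.03 m).
It also fails if it takes over 64 s, if anything falls off the work surface, if the arm or the gripper's body presses on something with over 40 N, if the wrist force passes 120 N, or if a joint passes its speed limit or range.

## Working session

There is one attempt and no reset: what is moved stays moved. The work goes in short steps, each a Python script; the robot and the scene stay as the last script left them, time stands still between calls to the robot, and variables do not carry over. Pictures are saved under pics/ and viewed, about 8 in all and at most 12, crops included, and the job is handed in when it is done.

```bash
mkdir -p pics
cat > h.py <<'E'
import numpy as np, cv2
from bench import ctrl
def snap(n,f):
    p,d=ctrl.snapshot(n); cv2.imwrite(f'pics/{f}.png',p[:,:,::-1]); np.save(f'pics/{f}.npy',d); return p,d
def ray(n,u,v):
    c=ctrl.calibration(n);K=np.array(c['intrinsics'],float);k=c['k1']
    m=np.linalg.inv(K)@[u,v,1]; m=m[:2]; x=m.copy()
    for _ in range(30): x=m/(1+k*(x@x))
    R=np.array(c['R'],float);t=np.array(c['t'],float)
    return -R.T@t, R.T@np.array([x[0],x[1],1])
def atz(n,u,v,z):
    o,r=ray(n,u,v); return o+r*(z-o[2])/r[2]
def atd(n,u,v,d):
    o,r=ray(n,u,v); return o+r*d
def proj(n,X):
    c=ctrl.calibration(n);K=np.array(c['intrinsics'],float)
    q=np.array(c['R'])@np.array(X,float)+np.array(c['t']);x=q[:2]/q[2];x=x*(1+c['k1']*(x@x))
    return (K@[x[0],x[1],1])[:2]
def tri(n1,p1,n2,p2):
    o1,a=ray(n1,*p1);o2,b=ray(n2,*p2)
    s=np.linalg.lstsq(np.c_[a,-b],o2-o1,rcond=None)[0]
    A=o1+a*s[0];B=o2+b*s[1]; return (A+B)/2,np.linalg.norm(A-B)
E
python3 - <<'E'
from h import *
for n in('side','top'):
    snap(n,n+'0'); c=ctrl.calibration(n); print(n,c['intrinsics'],c['k1'],-np.array(c['R']).T@np.array(c['t']))
print(ctrl.grip_depth, ctrl.get_obs())
E
```

```text
side [[409.90119198   0.         312.26540167]
 [  0.         409.90119198 194.06562554]
 [  0.           0.           1.        ]] 0.020090593707381484 [138.28272772 674.13540181 878.7789043 ]
top [[390.03436468   0.         311.48325537]
 [  0.         390.03436468 193.10808668]
 [  0.           0.           1.        ]] -0.036096739853114304 [ 289.53159547   54.01803157 1363.53552297]
-18.700000000000003 {'t': 0.1, 'joints': array([-1.30411540e+00,  2.45742987e-01,  1.55894419e+00, -1.07565118e-05,
        1.33872436e+00, -1.74107840e-01]), 'qvel': array([-1.31485175e-03, -4.67891564e-04, -1.98827334e-03, -6.89312249e-04,
        5.09945400e-05, -2.87537349e-03]), 'tau': array([ 8.57864379e-04, -4.30666566e+01, -3.27132726e+01, -3.07655034e-05,
        2.76385465e-03,  1.38734924e-05]), 'eef_pos': array([ 277.18094209, -587.3518305 ,  230.26333389]), 'tcp_rot': array([[-9.04414429e-01, -4.89429031e-04,  4.26654780e-01],
       [-4.26654952e-01,  1.75182327e-03, -9.04412784e-01],
       [-3.04777898e-04, -9.99998346e-01, -1.79319156e-03]]), 'wrist_force': array([ 0.25464231, -0.58405979,  0.01083076]), 'ft_torque': array([-0.02564422,  0.03465846,  0.01438903]), 'width': 85.28553437465051}
```

View pics/top0.png

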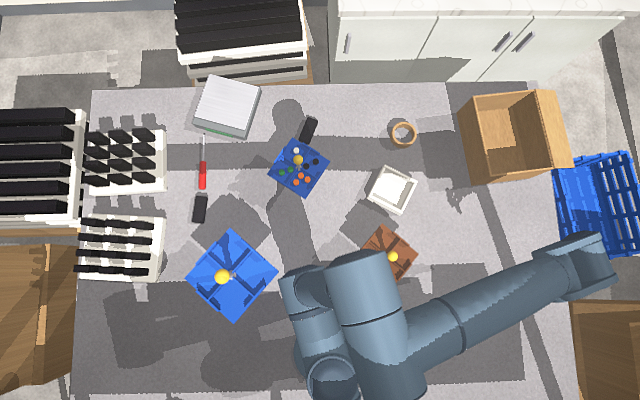

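View pics/side0.png

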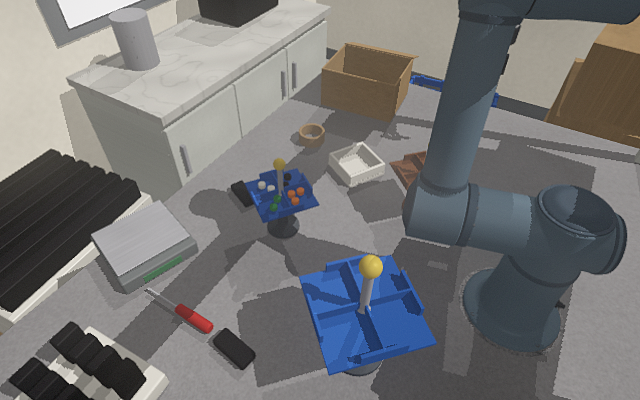

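The top view shows the small blue tray with caps at about (299,168), the large blue and brown decoys, and the box at (391,190). In the side view the tray is at about (282,195) and the box at (357,163). I'll enlarge both.

Run:
```python
import cv2,numpy as np
a=cv2.imread('pics/top0.png')[100:230,250:430]; b=cv2.imread('pics/side0.png')[125:245,225:405]
cv2.imwrite('pics/c_top.png',cv2.resize(a,None,fx=4,fy=4,interpolation=cv2.INTER_CUBIC))
cv2.imwrite('pics/c_side.png',cv2.resize(b,None,fx=4,fy=4,interpolation=cv2.INTER_CUBIC))
```

```text
(no output)
```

View pics/c_top.png

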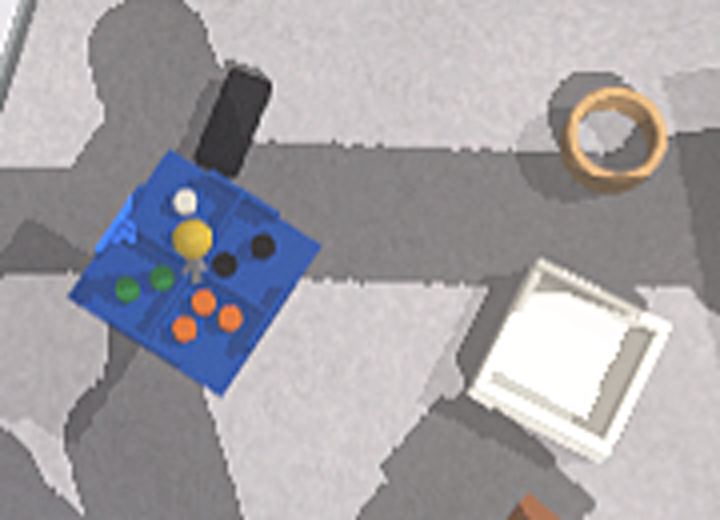

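View pics/c_side.png

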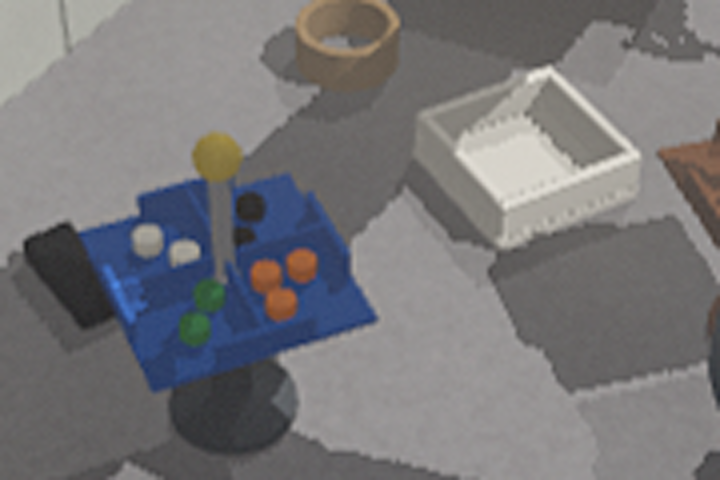

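Crop readings: in the top crop the tray corners are white (171,152), black (320,247), orange (221,396) and green (70,295). The ball is at (193,240), and the box rim corners are (540,260), (672,323), (602,460) and (470,393). In the side crop the orange corner is (378,320), green is (152,388), the ball is (218,157), and the box rim corners are (502,208), (638,157), (547,68) and (418,118).

Run:
```python
from h import *
T=lambda u,v:((u+.5)/4-.5+250,(v+.5)/4-.5+100)
S=lambda u,v:((u+.5)/4-.5+225,(v+.5)/4-.5+125)
np.set_printoptions(precision=1,suppress=True)
P=dict(ball=((193,240),(218,157)),orange=((221,396),(378,320)),green=((70,295),(152,388)),white=((171,152),(82,235)),black=((320,247),(290,175)),
bA=((540,260),(418,118)),bB=((672,323),(547,68)),bC=((602,460),(638,157)),bD=((470,393),(502,208)))
for k,(a,b) in P.items(): 
    print(k,*tri('top',T(*a),'side',S(*b)))
d=np.load('pics/top0.npy')
for k in P:
    u,v=T(*P[k][0]); print(k,'z45' if k[0]=='b' and len(k)==2 else 'z', atz('top',u,v,45 if len(k)==2 else 230 if k=='ball' else 131))
for k,p in dict(housing1=(235,118),tape=(616,140)).items(): print(k,atz('top',*T(*p),30))
for n,u,v in(('largetray',222,277),('brown',393,257)): print(n,atd('top',u,v,d[v,u]))
u,v=[int(round(x)) for x in T(193,240)];print(atd('top',u,v,d[v,u]))
```

```text
ball [598.2  71.5 226.5] 0.9692443647709968
orange [495.   53.3 124.2] 2.600286722113981
green [582.4 174.2 123.7] 1.2803589877217434
white [702.1  89.7 123.8] 0.7754980746826268
black [616.  -30.9 127.1] 2.4353697585277936
bA [ 624.5 -230.6   34.3] 1.5089792873447248
bB [ 564.8 -342.9   35.3] 1.0836916865073871
bC [ 447.4 -270.1   43.8] 3.9914446713091043
bD [ 508.2 -159.2   47.1] 4.467513988635531
ball z [597.8  71.7 230. ]
orange z [495.1  53.7 131. ]
green z [581.3 173.8 131. ]
white z [700.1  89.7 131. ]
black z [616.2 -30.2 131. ]
bA z45 [ 622.5 -228.    45. ]
bB z45 [ 563.3 -339.9   45. ]
bC z45 [ 445.4 -270.3   45. ]
bD z45 [ 506.4 -160.2   45. ]
housing1 [764.1  34.7  30. ]
tape [ 735.6 -307.    30. ]
largetray [261.5 274.9 325.5]
brown [ 301.1 -192.9  243.2]
[593.3  71.1 242.2]
```

Run:
```python
from h import *
np.set_printoptions(precision=1,suppress=True)
p=cv2.imread('pics/top0.png');d=np.load('pics/top0.npy')
print('brown ball z230',atz('top',393,257,240),d[250:262:3,388:400:3])
for uv in((378,225),(417,249),(361,250),(399,283)): print(uv,atz('top',*uv,140),d[uv[1]+3,uv[0]])
# candidate IK
th=np.deg2rad
def ori(a): # jaw axis z at angle a, y down
    z=np.array([np.cos(a),np.sin(a),0]);y=np.array([0,0,-1.]);return np.c_[np.cross(y,z),y,z]
for a in(150.5,-29.5):
    print(a,ctrl.solve_ik([481,-219,150],ori(th(a))),ctrl.solve_ik([401,37.5,18],ori(th(a+39.3))))
crop=p[200:300,330:430];cv2.imwrite('pics/c_b.png',cv2.resize(crop,None,fx=6,fy=6,interpolation=cv2.INTER_CUBIC))
```

```text
brown ball z230 [ 301.2 -193.6  240. ] [[1218.  1120.9 1222.  1221.6]
 [1120.2 1111.8 1110.7 1221.8]
 [1115.8 1106.5 1111.3 1111.8]
 [1218.9 1113.8 1110.4 1220.7]]
(378, 225) [ 403.2 -174.5  140. ] 1232.5148
(417, 249) [ 324.5 -292.7  140. ] 1227.9994
(361, 250) [ 326.8 -116.9  140. ] 643.0169
(399, 283) [ 222.5 -229.2  140. ] 1337.7245
150.5 None None
-29.5 [-0.6  0.1  1.9 -0.   1.2 -0.1] [-0.2 -0.   2.3  0.   0.9 -0.4]
```

View pics/c_b.png

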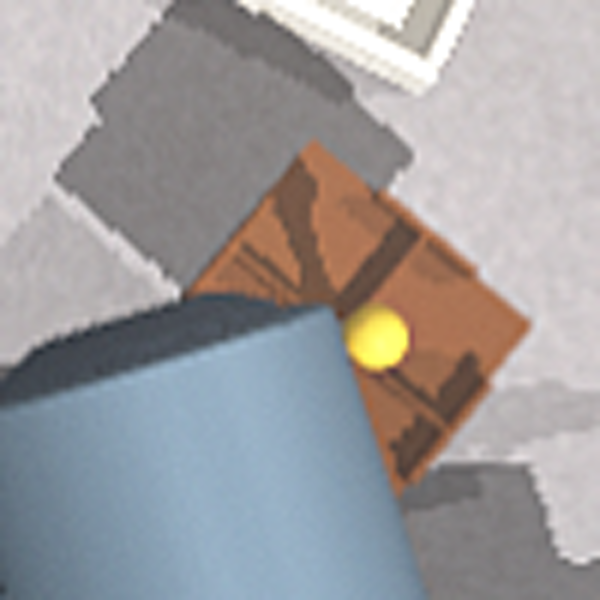

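The top corner of the brown decoy is at (405,-174), 88 mm from the box wall I'll grip, so there is room. I'll grip the wall that becomes the outer one, then lift and check.

```bash
cat >> h.py <<'E'
def ori(deg):
    a=np.deg2rad(deg); z=np.array([np.cos(a),np.sin(a),0]);y=np.array([0,0,-1.]);return np.c_[np.cross(y,z),y,z]
def st(s=''):
    o=ctrl.get_obs();print(s,round(o['t'],2),np.round(o['eef_pos'],1),np.round(o['wrist_force'],1),round(o['width'],1))
E
python3 - <<'E'
from h import *
O=ori(-29.5)
ctrl.move_to([481,-219,160],O); ctrl.command_gripper(46)
st(); print(ctrl.move_straight([481,-219,18],velocity=120,until_force=12)); st('down')
ctrl.command_gripper(0); st('grip')
ctrl.move_straight([481,-219,50],velocity=100); st('lift')
snap('top','top1');snap('side','side1')
a=cv2.imread('pics/top1.png')[130:260,300:460];b=cv2.imread('pics/side1.png')[100:240,290:450]
cv2.imwrite('pics/c1.png',np.hstack([cv2.resize(a,(400,325)),cv2.resize(b,(400,325))]))
E
```

```text
2.15 [ 481.  -219.2  160. ] [ 0.3  0.1 -0.1] 45.7
False
down 3.48 [ 481.6 -219.4   18.8] [-0.2  0.2 -0.4] 46.3
grip 3.9 [ 481.7 -219.5   18.9] [-0.2 -0.7  5.2] 9.0
lift 4.37 [ 480.7 -218.8   49.8] [-0.5 -0.5 -2. ] 9.0
```

View pics/c1.png

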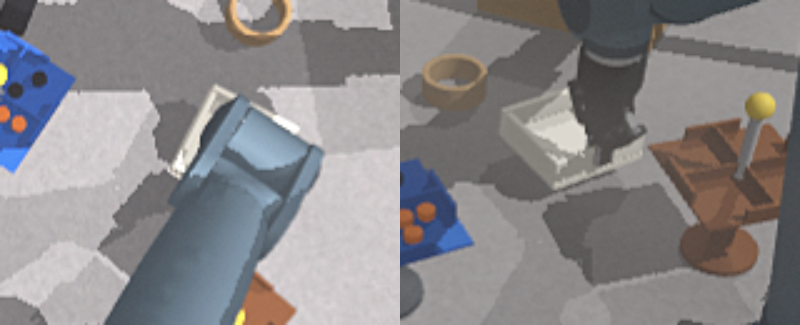

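The side view shows the box held level at the wall, and the gripper width of 9 mm agrees. Next I carry it around the brown tray and set it down.

Run:
```python
from h import *
c=np.array([598.2,71.75]);a=np.deg2rad(189.8);u=np.array([np.cos(a),np.sin(a)])
drop=c+140*u; g=drop+60*u; print(drop,g)
ctrl.move_straight([500,-120,50],ori(-15),velocity=150)
ctrl.move_straight([430,-60,50],ori(9.8),velocity=150)
ctrl.move_straight([*g,50],velocity=120); st()
print(ctrl.move_straight([*g,18.5],velocity=60,until_force=8)); st('down')
ctrl.command_gripper(40); st('open')
ctrl.move_straight([*g,120],velocity=150); ctrl.move_straight([g[0]-30,g[1]-10,300],velocity=250); st()
snap('top','top2');snap('side','side2')
a=cv2.imread('pics/top2.png')[120:250,240:400];b=cv2.imread('pics/side2.png')[120:260,230:390]
cv2.imwrite('pics/c2.png',np.hstack([cv2.resize(a,(400,325),interpolation=2),cv2.resize(b,(400,350),interpolation=2)[:325]]))
```

```text
[460.24289421  47.92067012] [401.1184203   37.70810017]
 7.06 [401.5  37.4  50.1] [-0.9 -1.  -2. ] 8.9
True
down 7.58 [400.   37.7  18.7] [-0.7  0.5  4.2] 8.7
open 7.97 [399.3  37.9  18.5] [ 0.7  0.5 -0.4] 39.9
 9.68 [370.4  27.9 297.9] [-0.4  0.  -0.2] 40.0
```

View pics/c2.png

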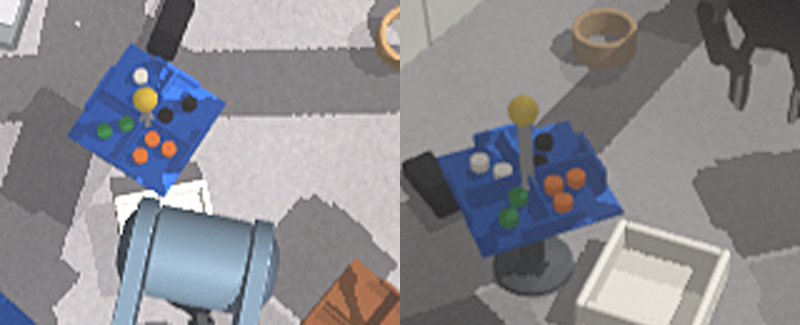

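The box stands level under the orange corner. I'll check its position numerically, along with the caps' positions in the tray frame to judge the tipping risk.

Run:
```python
from h import *
np.set_printoptions(precision=1,suppress=True)
for x,y in((624,222),(728,253),(577,297)): print('box rim',atz('side',230+(x-400)*.4,120+y*.4,45))
c=np.array([598.2,71.75]);a=np.deg2rad(189.8);u=np.array([np.cos(a),np.sin(a)]);w=np.array([-u[1],u[0]])
drop=c+140*u
for s,t in((1,1),(1,-1),(-1,1),(-1,-1)): print('expected',drop+65*(s*u+t*w))
# tray axes: orange +x+y => u=(x+y)/√2 ; x=(u-w)/√2,y=(u+w)/√2
x=(u-w)/2**.5;y=(u+w)/2**.5
T=lambda p,q:((p+.5)/4-.5+250,(q+.5)/4-.5+100)
S=lambda p,q:((p+.5)/4-.5+225,(q+.5)/4-.5+125)
for n,p in dict(g1=(127,290),g2=(162,278),o1=(204,302),o2=(230,318),o3=(185,328),b1=(225,265),b2=(262,246),w1=(185,201)).items():
    X=atz('top',*T(*p),143)[:2]-c;print(n,X@x,X@y)
for n,p in dict(g1=(195,327),g2=(209,294),o1=(266,274),o2=(302,265),o3=(281,302),b1=(243,235),b2=(250,207),w1=(147,237),w2=(183,250)).items():
    X=atz('side',*S(*p),140)[:2]-c;print('side',n,X@x,X@y)
p=ctrl.get_obs()
for A in(99.8,-80.2):
  for pos in([c[0],c[1],210],[c[0]+68*u[0],c[1]+68*u[1],186]): print(A,ctrl.solve_ik([*pos],ori(A)))
```

```text
box rim [521.8   0.7  45. ]
box rim [403.1 -19.2  45. ]
box rim [508.9 117.5  45. ]
expected [407.3 -27.2]
expected [385.1 100.9]
expected [535.4  -5.1]
expected [513.2 123. ]
g1 45.5570612405396 -35.33359957201409
g2 21.77918617334239 -17.53377549717736
o1 19.47015370895371 21.554017661629153
o2 18.824524528283778 46.166831108283006
o3 45.58271431780716 20.78704573168705
b1 -15.284431230915997 18.60671821192638
b2 -45.01748226382057 34.682475246149366
w1 -41.75376149841412 -38.063697843933774
side g1 49.39081328934447 -37.22982488283865
side g2 25.896919460930373 -19.60827994367465
side o1 23.257200446624566 19.88546407545688
side o2 24.636819496700817 44.09508769038827
side o3 50.11869954136341 19.54642061583556
side b1 -16.249423093457125 19.11190870718542
side b2 -39.7267091341651 32.9200573664603
side w1 -38.85258246186342 -39.147836988203586
side w2 -18.184025993284546 -21.5697423097344
99.8 [-0.1  0.2  1.7 -0.   1.3 -1.8]
99.8 [-0.1  0.   1.9 -0.   1.2 -1.8]
-80.2 [-0.1  0.2  1.7  0.   1.3  1.3]
-80.2 [-0.1  0.   1.9  0.   1.2  1.3]
```

The box centre is about (456,49) against a drop point of (460,48), so that is good. The green and black caps would slide onto their rim walls rather than into the gaps if the tip runs true to the diagonal. I'll grip the ball with the jaw axis tangential, so the tilt pivots about it, and follow the arc.

```bash
cat >> h.py <<'E'
c=np.array([598.2,71.75]);_a=np.deg2rad(189.8);u=np.array([np.cos(_a),np.sin(_a)])
def arc(th,dz=0): return [*(c+105*np.sin(th)*u),125+105*np.cos(th)-18.7+dz]
def tip(ths,v):
    for t in ths: ctrl.move_straight(arc(t),velocity=v)
E
python3 - <<'E'
from h import *
ctrl.command_gripper(85)
ctrl.move_to(arc(0,90),ori(-80.2)); st('above')
print(ctrl.move_straight(arc(0),velocity=120,until_force=8)); st('at ball')
ctrl.command_gripper(0); st('grip')
tip(np.arange(.06,.61,.06),60); st('tipped'); ctrl.wait(.8); st()
snap('side','side3'); snap('top','top3')
a=cv2.imread('pics/top3.png')[120:250,240:400];b=cv2.imread('pics/side3.png')[120:260,230:390]
cv2.imwrite('pics/c3.png',np.hstack([cv2.resize(a,(400,325),interpolation=2),cv2.resize(b,(400,350),interpolation=2)[:325]]))
E
```

```text
above 11.83 [598.1  71.7 301.5] [ 1.  -0.3  0.4] 85.3
False
at ball 12.73 [598.8  71.7 212.4] [ 0.5  0.7 -0.2] 85.2
grip 13.31 [598.5  71.8 212. ] [-1.1  1.   3.1] 27.2
tipped 15.89 [541.1  61.3 194.8] [4.  0.4 8.4] 26.7
 16.69 [541.2  61.2 194.8] [ 3.2 -0.   8.5] 27.1
```

View pics/c3.png

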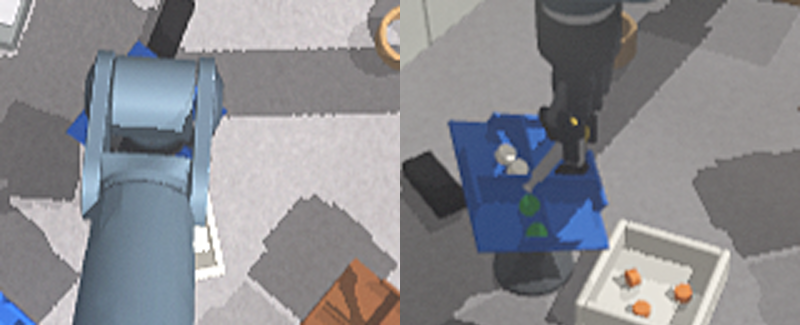

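The side view shows all three orange caps in the box, at crop (633,276), (683,292) and (642,308), with the green and white caps still in their bays. I'll level the tray slowly, release it, withdraw and check.

Run:
```python
from h import *
tip(np.arange(.54,-.01,-.06),60); ctrl.wait(.3); st('level')
ctrl.command_gripper(85); st('open')
ctrl.move_straight(arc(0,95),velocity=120)
ctrl.move_to([400,-330,320],ori(-60)); ctrl.wait(1.5); st('away')
snap('side','side4'); snap('top','top4')
a=cv2.imread('pics/top4.png')[120:250,240:400];b=cv2.imread('pics/side4.png')[120:260,230:390]
cv2.imwrite('pics/c4.png',np.hstack([cv2.resize(a,(400,325),interpolation=2),cv2.resize(b,(400,350),interpolation=2)]) if 0 else np.hstack([cv2.resize(a,(400,350),interpolation=2),cv2.resize(b,(400,350),interpolation=2)]))
cv2.imwrite('pics/full4.png',np.hstack([cv2.imread('pics/top4.png'),cv2.imread('pics/top0.png')])[:300:1,:][:, :])
d=cv2.absdiff(cv2.imread('pics/top4.png'),cv2.imread('pics/top0.png')).max(2)
for n,(x0,x1,y0,y1) in dict(tape=(388,420,118,148),h2=(190,210,192,224),driver=(194,210,134,192),h1=(303,320,115,140)).items(): print(n,(d[y0:y1,x0:x1]>40).mean().round(3))
```

```text
level 19.68 [598.2  71.7 211.4] [-0.5 -1.7 -5.1] 27.5
open 20.27 [598.3  71.8 211.4] [-0.7 -0.7 -1. ] 85.1
away 24.36 [ 400. -330.  320.] [ 0.8 -0.5  0.3] 84.9
tape 0.19
h2 0.0
driver 0.004
h1 0.184
```

View pics/c4.png

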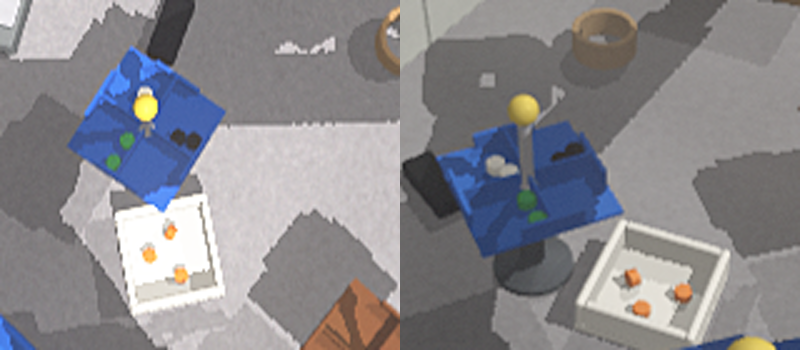

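The tray is level, the three orange caps are in the box, and the black pair (top crop (179-193,138)), green pair (127,140)/(113,162) and white caps are all in their own bays. Housing1 and the tape stand where they did, so the differences there are arm shadow. I'll hand it in.

```bash
python3 -c "
from bench import ctrl
print(ctrl.get_obs()['t']); ctrl.close_job()"
```

```text
24.4583
the job is handed in; nothing more can be done
```

The job is done and handed in at about 24.5 s of the 64 s allowed; the hand-in reported no verdict.

**What I did:** I gripped the box by one wall, carried it round the brown decoy tray and set it down under the orange corner. I then held the ball handle, tipped the tray about 0.6 rad along the diagonal, levelled it slowly, let go and moved clear.

**Last checks:**
- **Box:** its centre measured about 5 mm from the drop point, and it stands flat. One box rim corner read about 14 mm off its expected place in the side view. I took that as a reading error, since the centre from the other two corners agreed.
- **Caps:** in the last pictures, all three orange caps lie in the box. The black and green caps are in their own bays. The whites are both visible in the side view in theirs; in the top view the ball partly hides them.
- **Tray:** it looks level again by eye; I did not measure its angle.
- **Bystanders:** a picture comparison showed no change at housing2 and almost none at the screwdriver. About 19% of pixels changed at the tape and 18% at housing1. Both appear unmoved in the last views, so I put this down to the arm's shadow.

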